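# Unlock a circuit-board shuttle and slide it to its stop

### The arm

A 7-joint arm with a two-finger parallel gripper is mounted at the origin on the work surface. World frame = base frame: x ahead of the robot, y to its left, z up, the work surface at z = 0. Lengths are in m, angles in rad, forces in N, time in s.
With the tool pointing down it reaches from about 0.425 to 0.875 m from the base axis. Payload 4.7 kg.
Tool frame: the origin (TCP) lies midway between the tips of the shut fingers; the grasp point (between the pads) lies 19 mm behind it; z points along the fingers, y is the line along which they close (so a half turn about z gives the same grasp; the last joint's range is limited). The gripper opens to 87 mm and grips with 3 to 60 N. Pads are 19 mm wide; open, the fingers measure 117 mm over their backs; the gripper's body (75 mm by 190 mm) begins 51 mm behind the grasp point.
Start: joints at [1.291, 0.321, -0.07, 1.45, 0.023, 1.371, -0.057], TCP at [0.188, -0.622, 0.194] pointing down, gripper open.
Joint ranges: [-2.86, 2.86], [-0.3, 2.09], [-1.38, 1.24], [0.06, 2.45], [-1.56, 4.7], [0.09, 2.05], [-2.69, 2.69]. Speed limits (rad/s): [2.57, 2.57, 3.14, 3.14, 3.14, 3.14, 3.14].

### API

Orientations are given as a rotation vector (axis times angle).
In Python, from bench import ctrl gives the robot as it stands. The module is installed in compiled form; this text tells all that it offers.
- The arm moves only by the tool carry_out, never from a script. Its argument "steps" is a list of rows, each a list of 7 numbers: the turn, a rotation vector about the world's x, y, z in degrees, then the shift along the world's x, y, z in cm, then the opening, from 0 (shut) to 1 (fully open). A call has 1 to 12 rows; each row is the pose to reach, as a shift and turn from the pose commanded when the call began; what a row does not reach only later rows make up. A row lasts 1/10 s, in which the tool goes at most 50 mm and 8.59 degrees, less where a joint would pass 70% of its speed; a pose out of reach is approached as far as the arm can. A call with a gripper value outside its range is refused whole. The fingers move at their own pace and stop on an object; "squeeze" is the grip in N (left out, the last holds). Time passes only in rows, so rows that repeat a pose let the fingers close. It gives the time, the measured TCP pose, the force, the opening and the grip force at its end, in the units of the state.
- ctrl.get_state(): the state, without advancing time (a new reading comes with each control period).
- ctrl.get_image(name): name is "side" or "top"; returns a dict with "pixels" (384x512x3 uint8, red, green, blue), "camera_matrix" (3x3 intrinsics, pixels), "cam_to_world" (4x4, takes a point from camera to world coordinates). Camera axes: x right, y down, z forward; pixel columns grow to the right and rows downward; lengths in m; the calibration is good to about 2 mm. A picture is of the moment at which its call begins. There is no depth.
- ctrl.close_job(): hands the job in; it is judged then, once.
The state is a dict: "time": time; "joint_positions": joint angles; "qd": joint speeds; "joint_torque": joint torques, N m; "position": TCP position; "tool_rot": TCP orientation; "ft_force": force on the tool from outside, world axes, zero at the start; "torque": the same for the moment, N m; "grip_width": opening from 0.0 (shut) to 1.0 (fully open); "grip_force": force on a finger pad.
Only numpy, scipy, OpenCV 4.12 (cv2) and the standard library are available. Lean on these libraries where they do the work, as an engineer would, in place of code of your own. Each camera call takes 0.05 s, during which the arm holds its last target. There are 200 camera calls.

### The job

Unlock the board shuttle: draw its locking pin back out of the carriage by the upright handle and park it with the handle lying down in the side notch of the pin's housing. Then slide the carriage with the circuit board fully against the end stop at the other end of its rails. Leave the pin parked and the other things on the bench where they are.

Things in the scene. Friction and masses are not known exactly. Their poses are not given: they have to be found in the camera images.
- rig: shuttle rig, bolted down: dark steel base plate 260 (x) x 280 (y) x 12 mm; origin at the centre of its underside, z up. The pin's grey housing is at -x, the carriage on two rails along y at +x, the end stop at +y. All rig coordinates below are in this frame.
- housing_top (a point): centre of the housing's top face, at rig x = -68, y = 0, z = 50 mm; housing spans rig x -125 to -12, y -20 to +20 mm. The pin runs through it along x, axis at y = 0, z = 30 mm, and cannot be lifted out. The handle stands up through a 13 mm wide slot in the top, from rig x = -35 to -92.5 mm, whose -x end stops the handle.
- notch (a point): where the parked handle must lie: rig x = -85, y = -35, z = 30 mm, 15 mm outside the housing's -y side. The side notch is the gap in the slot's -y wall at the -x end of the slot: rig x -92.5 to -77.5 mm, open above, floor at z = 24.5 mm.
- pin: steel locking pin, 14 mm diameter, 110 mm long along its x; a dark round handle, 10 mm diameter, runs along its z and ends 52 mm from the pin's axis. Origin on the axis at mid-length, where the handle joins. Start: handle upright, +x end 5 to 20 mm deep in the bore of the carriage's lug. Parked: origin at rig x = -85 mm give or take 2.5, handle level towards rig -y.
- handle_end (a point): centre of the free end of the pin's handle; upright it is 32 mm above the housing's top
- carriage (a joint): travel of the carriage along rig +y in m: 0 = start, locked; 0.08 = against the end stop. About 2 N moves it once the pin is out. Its lug (bore for the pin) has its face at rig x = -4 mm and its top at z = 44 mm.
- push_tab (a point): point on the outer (-y) face of the upright steel tab at the carriage's -y end, 15 mm below the tab's top (z = 80 mm), mid-width; tab 60 mm wide in rig x, 6 mm thick. At the start at rig x = 65, y = -104 mm. The board (top at z = 37 mm, chips to 41 mm) lies behind it.
- spool: plastic spool standing on its flange, 60 mm diameter, 40 mm high; origin at the centre of its underside; a bystander
- flux: small closed bottle, 38 mm diameter, 75 mm high; origin at the centre of its underside; a bystander
- tin: flat round tin, 38 mm diameter, 18 mm high, standing on the rig's base plate; origin at the centre of its underside; a bystander
- tweezers: steel tweezers lying flat, 121 mm long, 10 mm wide, 6 mm thick; origin at mid-length, x along them; a bystander
- driver: screwdriver lying flat, 150 mm long, handle towards its -x; a bystander
- parts_tray: black divided tray 100 x 80 x 25 mm; origin at the centre of its underside; a bystander
Things that resemble listed ones, but are neither listed nor needed, are in the scene too. There is more than one size of the pin; the one meant has the size given above.

How it is judged:
By the outcome, as a careful person would: the job done as asked, in the order asked, and still so for the second after the job is handed in, with the robot touching nothing.
It also fails if it takes over 45 s, if anything falls off the work surface, if the arm or the gripper's body presses on something with over 40 N, if the wrist force passes 120 N, or if a joint passes its speed limit or range.

## Working session

There is one attempt and no reset: what is moved stays moved. The work goes in short steps, Python scripts to look and compute and a tool call to move; the robot and the scene stay as the last step left them, time stands still between calls to the robot, and variables do not carry over. Pictures are saved under pics/ and viewed, at most 10 in all, crops included, and the job is handed in when it is done.

Besides the shell and the picture viewer there is one more tool, called after "Call:" in YAML: its name, and indented under it one key for each argument. carry_out: Moves the arm, as the interface text tells. Its arguments: {"type":"object","properties":{"steps":{"type":"array","items":{"type":"array","items":{"type":"number"}}},"squeeze":{"type":"number"}},"required":["steps"]}

```bash
mkdir -p pics
python3 - <<'E'
from bench import ctrl
import cv2,numpy as np
for n in("top","side"):
    i=ctrl.get_image(n);cv2.imwrite(f"pics/{n}0.png",i["pixels"][:,:,::-1])
    np.savez(n+"0",**i);print(n,i["camera_matrix"].round(1).tolist(),i["cam_to_world"].round(4).tolist())
s=ctrl.get_state();print(s["time"],s["position"],s["tool_rot"],s["grip_width"])
E
```

```text
top [[497.1, 0.0, 250.8], [0.0, 497.1, 189.3], [0.0, 0.0, 1.0]] [[0.0207, -0.9836, 0.1793, 0.3594], [-0.9998, -0.0193, 0.0093, 0.0265], [-0.0056, -0.1794, -0.9838, 1.1853], [0.0, 0.0, 0.0, 1.0]]
side [[374.6, 0.0, 260.2], [0.0, 374.6, 193.1], [0.0, 0.0, 1.0]] [[-0.997, -0.0457, 0.0623, 0.5318], [-0.0769, 0.6643, -0.7435, 0.6616], [-0.0074, -0.7461, -0.6658, 0.6335], [0.0, 0.0, 0.0, 1.0]]
0.1 [ 0.18802856 -0.62164575  0.19296327] [-3.10607992e+00 -4.59674230e-01  5.09620202e-04] 1.0011953515891954
```

View pics/top0.png

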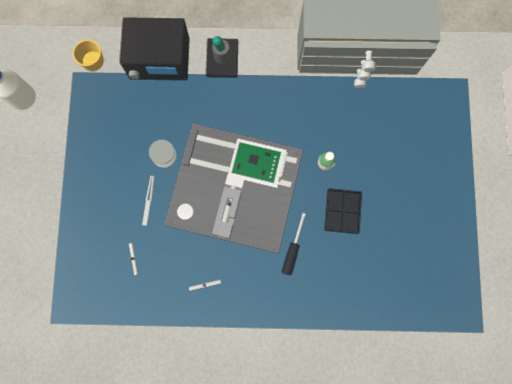

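View pics/side0.png

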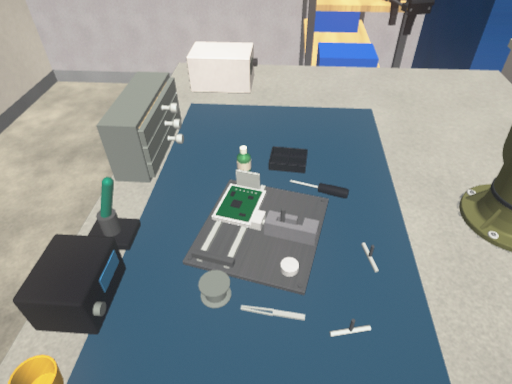

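```bash
cat > h.py <<'E'
import numpy as np,cv2
def ray(i,p,z):
    T=i["cam_to_world"];d=T[:3,:3]@np.linalg.solve(i["camera_matrix"],[*p,1.]);o=T[:3,3]
    return o+d*(z-o[2])/d[2]
def proj(i,P):
    T=i["cam_to_world"];c=T[:3,:3].T@(np.asarray(P)-T[:3,3]);q=i["camera_matrix"]@c;return q[:2]/q[2]
def tri(a,p,b,q):
    A=[];B=[]
    for i,u in((a,p),(b,q)):
        T=i["cam_to_world"];d=T[:3,:3]@np.linalg.solve(i["camera_matrix"],[*u,1.]);d/=np.linalg.norm(d)
        M=np.eye(3)-np.outer(d,d);A.append(M);B.append(M@T[:3,3])
    return np.linalg.solve(sum(A),sum(B))
def plate(i):
    hsv=cv2.cvtColor(i["pixels"],cv2.COLOR_RGB2HSV)
    m=((hsv[...,1]<70)&(hsv[...,2]<110)&(hsv[...,2]>25)).astype(np.uint8)
    m=cv2.morphologyEx(m,cv2.MORPH_OPEN,np.ones((3,3)))
    cs,_=cv2.findContours(m,cv2.RETR_EXTERNAL,cv2.CHAIN_APPROX_NONE)
    return max([c for c in cs if cv2.pointPolygonTest(c.astype(np.float32),(cv2.boundingRect(c)[0]+1.,0.),False)<1 and 5000<cv2.contourArea(c)<20000] ,key=cv2.contourArea)
E
python3 - <<'E'
from h import *
for n in("top","side"):
    i=dict(np.load(n+"0.npz"))
    c=plate(i);print(n,cv2.boundingRect(c),cv2.contourArea(c))
    q=cv2.approxPolyDP(cv2.convexHull(c),6,True)[:,0];print(q.tolist(),[ray(i,p,.012)[:2].round(4).tolist() for p in q])
    W=np.array([ray(i,p,.012)[:2] for p in cv2.convexHull(c)[:,0]])
    print(cv2.minAreaRect((W*1000).astype(np.float32)))
a=cv2.imread("pics/top0.png")[115:260,155:315];b=cv2.imread("pics/side0.png")[160:290,180:340]
cv2.imwrite("pics/c0.png",np.vstack([cv2.resize(a,(640,580),interpolation=2)]))
cv2.imwrite("pics/c1.png",cv2.resize(b,(720,585),interpolation=2))
E
```

```text
Traceback (most recent call last):
  File "h.py", line 18, in plate
    return max([c for c in cs if cv2.pointPolygonTest(c.astype(np.float32),(cv2.boundingRect(c)[0]+1.,0.),False)<1 and 5000<cv2.contourArea(c)<20000] ,key=cv2.contourArea)
ValueError: max() iterable argument is empty
```

```bash
python3 - <<'E'
s=open("h.py").read();s=s[:s.index("def plate")]+'''def plate(i,roi):
    x,y,X,Y=roi;p=i["pixels"].astype(int);m=np.zeros(p.shape[:2],np.uint8)
    m[y:Y,x:X]=((p[...,2]-p[...,0])<22)[y:Y,x:X]
    cs,_=cv2.findContours(m,cv2.RETR_EXTERNAL,cv2.CHAIN_APPROX_NONE)
    return max(cs,key=cv2.contourArea)
'''
open("h.py","w").write(s)
E
python3 - <<'E'
from h import *
a=cv2.imread("pics/top0.png")[115:260,155:315];b=cv2.imread("pics/side0.png")[160:290,180:340]
cv2.imwrite("pics/c0.png",cv2.resize(a,(640,580),interpolation=2))
cv2.imwrite("pics/c1.png",cv2.resize(b,(720,585),interpolation=2))
for n,r in(("top",(150,110,315,262)),("side",(180,165,345,292))):
    i=dict(np.load(n+"0.npz"))
    print(i["pixels"][235,250] if n=="top" else i["pixels"][260,290])
    c=plate(i,r);print(n,cv2.boundingRect(c),cv2.contourArea(c))
    q=cv2.approxPolyDP(cv2.convexHull(c),5,True)[:,0];print(q.tolist(),[ray(i,p,.012)[:2].round(4).tolist() for p in q])
    W=np.array([ray(i,p,.012)[:2] for p in cv2.convexHull(c)[:,0]])
    print(cv2.minAreaRect((W*1000).astype(np.float32)))
E
```

```text
[122 122 121]
top (165, 124, 138, 129) 12102.0
[[192, 124], [302, 150], [278, 252], [165, 225]] [[0.7337, 0.1854], [0.6729, -0.0851], [0.4251, -0.0294], [0.4832, 0.239]]
((579.6044311523438, 77.89178466796875), (279.05908203125, 259.19573974609375), 77.32608032226562)
[237 236 233]
side (183, 165, 146, 127) 11646.5
[[237, 165], [328, 199], [304, 291], [201, 291], [183, 263]] [[0.6618, -0.1426], [0.423, -0.0222], [0.484, 0.244], [0.6821, 0.2583], [0.7323, 0.1946]]
((576.8019409179688, 73.87785339355469), (405.7928161621094, 259.81610107421875), 77.47549438476562)
```

View pics/c0.png

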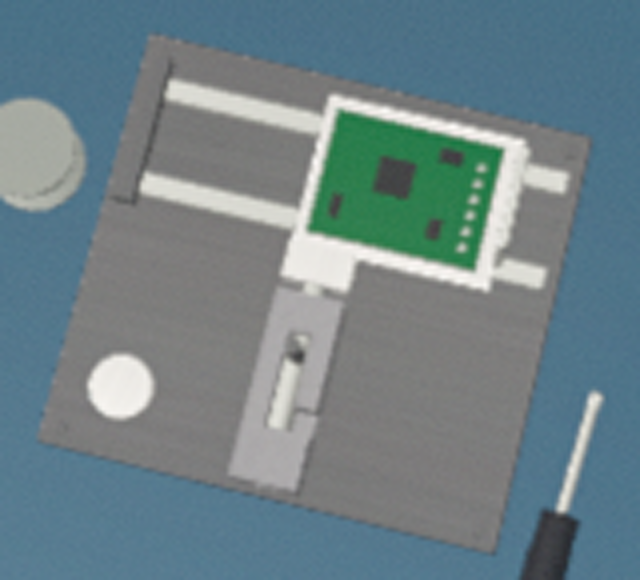

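View pics/c1.png

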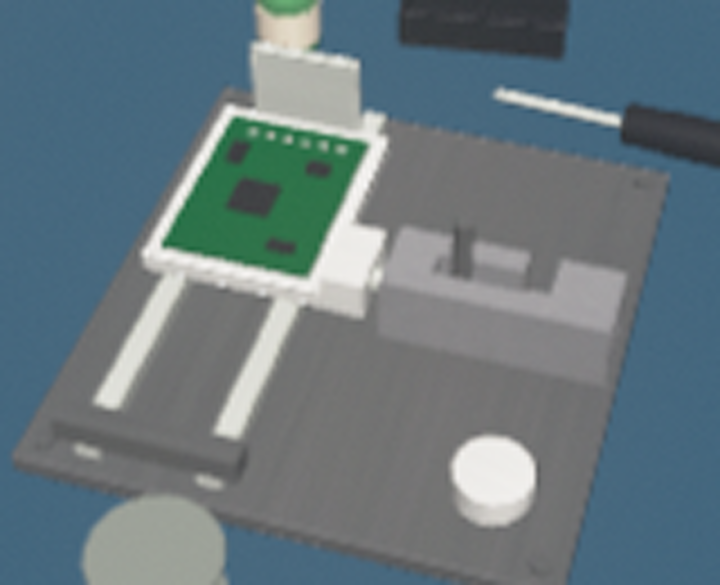

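Run:
```python
from h import *
t=dict(np.load("top0.npz"));s=dict(np.load("side0.npz"))
th=np.radians(-12.67);R=np.array([[np.cos(th),-np.sin(th)],[np.sin(th),np.cos(th)]]);c=np.array([.5796,.0779])
rig=lambda w:((R.T@(np.asarray(w)[:2]-c))*1000).round(1)
T=lambda x,y:(155+x/4-.375,115+y/4-.375)
S=lambda x,y:(180+x/4.5-.4,160+y/4.5-.4)
for n,a,b in(("handle_end",T(297,343),S(462,229)),("housing -x+y top",T(229,474),S(610,318)),("housing -x-y",T(297,492),S(627,267)),("housing +x+y",T(277,288),S(380,280)),("lug +y-x top",T(282,277),S(368,282)),("tabtop",T(510,195),S(306,52)),("stop top",T(128,203),S(240,457))):
    P=tri(t,a,s,b);print(n,P.round(4),rig(P),proj(t,P)-a,proj(s,P)-b)
print("flux",ray(t,(327,160),.04),rig(ray(t,(327,160),.04)))
for x in(-46,-50): 
  P=[*(R@np.array([x,0])/1000+c),.082];print(proj(t,P),proj(s,P),T(297,343),S(462,229))
```

```text
handle_end [0.5344 0.0863 0.0717] [-46.   -1.7] [-0.10558219  0.64003744] [-0.66638387 -0.17339427]
housing -x+y top [0.4625 0.1235 0.0547] [-124.3   18.8] [ 0.01639556 -0.06969273] [0.07640498 0.01933998]
housing -x-y [0.4531 0.0848 0.0498] [-125.  -21.] [-0.02404598  0.10276526] [-0.10869296 -0.0270026 ]
housing +x+y [0.5715 0.1    0.0479] [-12.8  19.7] [-0.0199287   0.14784208] [-0.15549759 -0.04074778]
lug +y-x top [0.5781 0.0976 0.0438] [-5.8 18.9] [-0.05813768  0.44332043] [-0.46500075 -0.12282227]
tabtop [ 0.6209 -0.0333  0.0798] [ 64.7 -99.4] [-0.05446333  0.6273651 ] [-0.5822349  -0.15957756]
stop top [0.6272 0.1923 0.0243] [ 21.3 122. ] [ 0.03359254 -0.36817628] [0.42259263 0.10902766]
flux [ 0.64212073 -0.14157796  0.04      ] [ 109.1 -200.4]
[227.78472283 200.1350758 ] [281.56237089 207.39205752] (228.875, 200.375) (282.2666666666667, 210.48888888888888)
[227.34408237 201.84298859] [283.39282756 207.76780177] (228.875, 200.375) (282.2666666666667, 210.48888888888888)
```

Call:
carry_out:
  steps:
    - [0,0,8,3.1,3.7,0,1]
    - [0,0,16,6.2,7.5,0,1]
    - [0,0,24,9.3,11.2,0,1]
    - [0,0,32,12.4,15,0,1]
    - [0,0,40,15.5,18.7,0,1]
    - [0,0,48,18.6,22.5,0,1]
    - [0,0,56,21.7,26.2,0,1]
    - [0,0,60.5,25,30,0,1]
    - [0,0,60.5,26,34.5,0,1]
    - [0,0,60.5,27,39,0,1]
    - [0,0,60.5,28,43.5,0,1]
    - [0,0,60.5,29,48,0,1]

```text
time: 1.3
position: [0.4781, -0.1403, 0.1937]
tool_rot: [-2.453, -1.963, 0.001]
ft_force: [0.3, -1.1, 0.4]
grip_width: 1.0
grip_force: 0.0
```

Call:
carry_out:
  steps:
    - [0,0,0,1.1,4.6,0,1]
    - [0,0,0,2.2,9.2,0,1]
    - [0,0,0,3.4,13.8,-1,1]
    - [0,0,0,4.5,18.4,-2,1]
    - [0,0,0,5.6,23,-4,1]
    - [0,0,0,5.6,23,-6,1]
    - [0,0,0,5.6,23,-8.5,1]
    - [0,0,0,5.6,23,-11,1]
    - [0,0,0,5.6,23,-12.5,1]
    - [0,0,0,5.6,23,-13.6,1]
    - [0,0,0,5.6,23,-13.6,1]
  squeeze: 15

```text
time: 2.4
position: [0.5333, 0.0876, 0.0568]
tool_rot: [-2.452, -1.962, 0.003]
ft_force: [-0.6, -0.6, 0.1]
grip_width: 0.998
grip_force: 0.0
```

Call:
carry_out:
  steps:
    - [0,0,0,0,0,0,0]
    - [0,0,0,0,0,0,0]
    - [0,0,0,0,0,0,0]
    - [0,0,0,0,0,0,0]
    - [0,0,0,0,0,0,0]
    - [0,0,0,0,0,0,0]
    - [0,0,0,0,0,0,0]
    - [0,0,0,0,0,0,0]
  squeeze: 15

```text
time: 3.2
position: [0.5342, 0.0878, 0.058]
tool_rot: [2.453, 1.963, -0.0]
ft_force: [0.4, -0.3, 0.8]
grip_width: 0.356
grip_force: 0.0
```

Call:
carry_out:
  steps:
    - [0,0,0,0,0,0,0]
    - [0,0,0,0,0,0,0]
    - [0,0,0,0,0,0,0]
    - [0,0,0,0,0,0,0]
    - [0,0,0,0,0,0,0]
    - [0,0,0,0,0,0,0]

```text
time: 3.8
position: [0.5342, 0.0878, 0.058]
tool_rot: [2.453, 1.963, 0.0]
ft_force: [0.4, -0.8, 0.5]
grip_width: 0.002
grip_force: 0.0
```

Run:
```python
from bench import ctrl
from h import *
o=[]
for n,r in(("top",(185,155,285,245)),("side",(230,170,330,260))):
    i=ctrl.get_image(n);np.savez(n+"1",**i);x,y,X,Y=r
    o.append(cv2.resize(i["pixels"][y:Y,x:X,::-1],(400,360),interpolation=2))
cv2.imwrite("pics/d0.png",np.hstack(o))
print(ctrl.get_state()["position"],ctrl.get_state()["grip_width"])
```

```text
[0.53421164 0.08782036 0.05797709] 0.000494516098450473
```

View pics/d0.png

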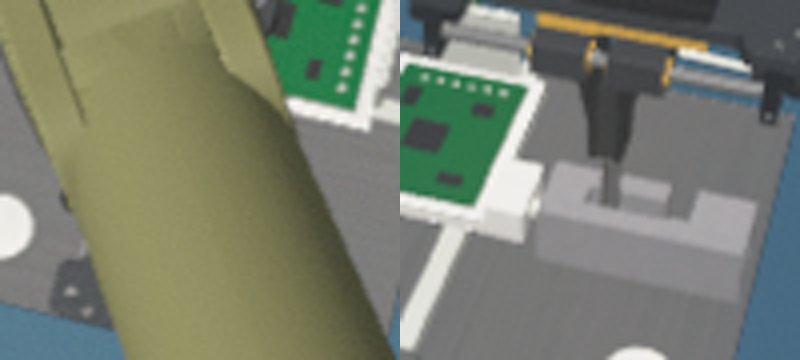

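Run:
```python
from h import *
s=dict(np.load("side1.npz"));t=dict(np.load("top0.npz"));s0=dict(np.load("side0.npz"))
cr=lambda p:((p-[230,170])*4+[400,0]).round(0)
print("tcp",cr(proj(s,[.5342,.0878,.058])))
for z in(.044,.05,.06,.07,.082):print(z,cr(proj(s,[.5335,.0882,z])), proj(t,[.5335,.0882,z]))
for n,i,(x,y,X,Y) in(("s0",s0,(277,200,290,226)),("s1",s,(277,200,290,226)),("t",t,(221,190,236,226))):
    g=cv2.cvtColor(i["pixels"],cv2.COLOR_RGB2GRAY)[y:Y,x:X];print(n);print(g)
```

```text
tcp [606. 181.]
0.044 [606. 200.] [228.51544522 203.23796995]
0.05 [607. 192.] [228.38643473 202.84351705]
0.06 [607. 179.] [228.1684453  202.17700878]
0.07 [608. 166.] [227.94665679 201.49888469]
0.082 [609. 150.] [227.67535446 200.66937082]
s0
[[115 113 114 113 114 114 114 115 113 113 115 114 114]
 [114 114 116 115 115 114 115 115 114 113 113 114 114]
 [114 114 114 115 116 113 115 114 113 113 114 114 114]
 [114 115 114 115 114 114 114 115 115 115 114 115 114]
 [114 115 114 114 116 114 114 114 115 113 114 114 114]
 [115 114 114 114 114 114 115 114 114 114 114 114 113]
 [115 115 115 114 114 114 115 115 114 114 114 113 114]
 [114 114 115 114 115 115 114 116 115 114 115 115 114]
 [114 115 113 113 110 116 116 114 113 113 114 113 114]
 [115 114 114 111 107 116 115 114 113 114 114 114 115]
 [115 113 115 108  97 108 110 107 108 114 115 115 115]
 [131 119 118 106  84  97 100  97 103 113 115 114 114]
 [155 145 142 126  84  95  97  98 103 116 114 114 113]
 [165 164 161 137  86  96  99 101 115 131 129 120 117]
 [166 164 158 125  88  96  99 109 139 157 154 144 144]
 [165 165 157 123  89  97  99
[... 3581 characters left out ...]
6 117]
 [171 158 193 219 220 209 186 156 162 169 172 170 170 143 111]
 [170 152 205 223 220 204 177 151 150 158 165 169 167 132 112]
 [167 147 204 221 217 199 168 135 123 125 128 144 149 114 109]
 [155 170 212 220 214 192 157 136 150 157 143 140 130 110 116]
 [151 192 219 221 208 183 148 148 167 171 169 171 169 138 125]
 [150 205 223 219 203 175 138 148 166 170 172 174 169 138 123]
 [152 191 212 213 197 165 138 159 170 171 171 172 157 128 119]
 [168 173 175 180 179 161 143 161 172 171 172 171 149 128 124]
 [172 171 171 173 172 172 169 171 172 172 174 166 137 123 120]
 [170 172 170 171 170 171 173 172 172 174 172 152 124 123 124]
 [169 170 169 170 169 171 170 171 172 173 169 125 111 124 123]]
```

Call:
carry_out:
  steps:
    - [0,0,0,0,0,-0.1,0]
    - [0,0,0,0,0,-0.2,0]
    - [0,0,0,0,0,-0.2,0]
    - [0,0,0,0,0,-0.2,0]

```text
time: 4.3
position: [0.5341, 0.0878, 0.0559]
tool_rot: [-2.453, -1.963, 0.0]
ft_force: [0.8, 0.5, 0.5]
grip_width: 0.006
grip_force: 0.0
```

Call:
carry_out:
  steps:
    - [0,0,0,0,0,4,0]
    - [0,0,0,0,0,8,0]
    - [0,0,0,0,0,8,0]

```text
time: 4.6
position: [0.5381, 0.0891, 0.1415]
tool_rot: [2.448, 1.959, 0.013]
ft_force: [0.3, 0.2, -0.1]
grip_width: 0.006
grip_force: 0.0
```

Run:
```python
from bench import ctrl
from h import *
i=ctrl.get_image("side");np.savez("side2",**i);p=ctrl.get_state()["position"];print(p)
q=proj(i,p);print("tcp",q)
x,y=int(q[0])-60,int(q[1])-60
cr=i["pixels"][y:y+110,x:x+120,::-1];print(x,y)
j=ctrl.get_image("top");np.savez("top2",**j);q=proj(j,p);print(q)
X,Y=170,100
cv2.imwrite("pics/e0.png",np.hstack([cv2.resize(cr,(480,440),interpolation=2),cv2.resize(j["pixels"][Y:Y+160,X:X+110,::-1],(302,440),interpolation=2)]))
```

```text
[0.53644682 0.08835869 0.13889665]
tcp [281.5608081  187.15478199]
221 127
[226.27330555 195.12302591]
```

View pics/e0.png

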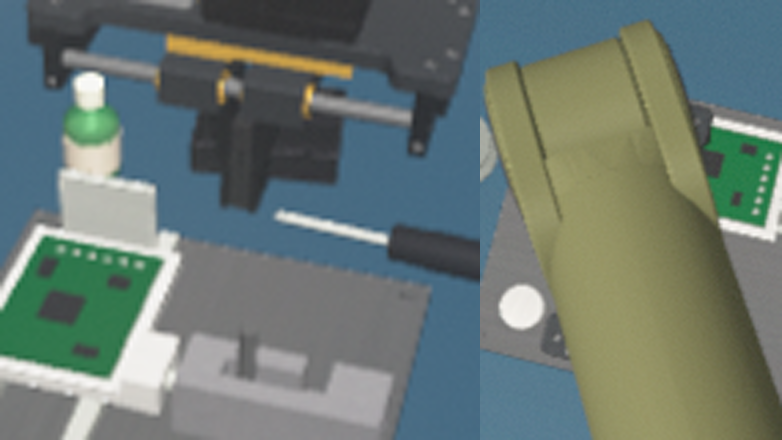

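Call:
carry_out:
  steps:
    - [0,0,0,0,0,0,0.5]
    - [0,0,0,0,0,0,0.5]
    - [0,0,0,0,0,0,0.5]
    - [0,0,0,0,0,0,0.5]
    - [0,0,0,0,0,0,0.5]
    - [0,0,0,0,0,-3,0.5]
    - [0,0,0,0,0,-6,0.5]
    - [0,0,0,0,0,-8,0.5]
    - [0,0,0,0,0,-8.3,0.5]
    - [0,0,0,0,0,-8.6,0.5]
    - [0,0,0,0,0,-8.8,0.5]
    - [0,0,0,0,0,-8.8,0.5]

```text
time: 5.9
position: [0.535, 0.088, 0.0489]
tool_rot: [2.452, 1.962, 0.002]
ft_force: [-0.7, -0.3, 0.3]
grip_width: 0.503
grip_force: 0.0
```

Call:
carry_out:
  steps:
    - [0,0,0,0,0,-0.3,0.5]
    - [0,0,0,0,0,-0.6,0.5]
    - [0,0,0,0,0,-0.6,0.5]

```text
time: 6.2
position: [0.534, 0.0877, 0.0417]
tool_rot: [-2.453, -1.963, 0.001]
ft_force: [0.1, -0.1, -0.7]
grip_width: 0.499
grip_force: 0.0
```

Call:
carry_out:
  steps:
    - [0,0,0,0,0,-0.3,0.5]
    - [0,0,0,0,0,-0.6,0.5]
    - [0,0,0,0,0,-0.6,0.5]

```text
time: 6.5
position: [0.5338, 0.0877, 0.0355]
tool_rot: [-2.453, -1.963, 0.001]
ft_force: [-0.3, -0.8, -0.3]
grip_width: 0.495
grip_force: 0.0
```

Run:
```python
from bench import ctrl
from h import *
i=ctrl.get_image("side");np.savez("side3",**i);p=ctrl.get_state()["position"];print(p,proj(i,p),ctrl.get_state()["ft_force"])
x,y=230,165
cv2.imwrite("pics/f0.png",cv2.resize(i["pixels"][y:y+80,x:x+110,::-1],(660,480),interpolation=2))
```

```text
[0.53393267 0.0878068  0.03565517] [281.2803656  222.52102633] [0.19875172 0.27936591 0.16264732]
```

View pics/f0.png

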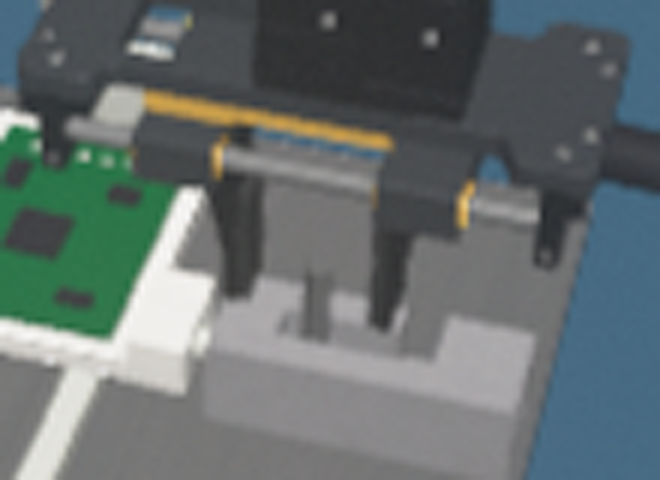

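Call:
carry_out:
  steps:
    - [0,0,0,0,0,-0.3,0.5]
    - [0,0,0,0,0,-0.3,0]
    - [0,0,0,0,0,-0.3,0]
    - [0,0,0,0,0,-0.3,0]
    - [0,0,0,0,0,-0.3,0]
    - [0,0,0,0,0,-0.3,0]
    - [0,0,0,0,0,-0.3,0]
    - [0,0,0,0,0,-0.3,0]
    - [0,0,0,0,0,-0.3,0]
    - [0,0,0,0,0,-0.3,0]
  squeeze: 15

```text
time: 7.55
position: [0.534, 0.0879, 0.033]
tool_rot: [-2.453, -1.963, 0.0]
ft_force: [-1.4, -0.5, 0.2]
grip_width: 0.106
grip_force: 15.0
```

Call:
carry_out:
  steps:
    - [0,0,0,-0.5,0.11,0,0]
    - [0,0,0,-1,0.22,0,0]
    - [0,0,0,-1.5,0.34,0,0]
    - [0,0,0,-2,0.45,0,0]
    - [0,0,0,-2.5,0.56,0,0]
    - [0,0,0,-3,0.67,0,0]
    - [0,0,0,-3.5,0.79,0,0]
    - [0,0,0,-3.8,0.85,0,0]
    - [0,0,0,-3.8,0.85,0,0]
  squeeze: 20

```text
time: 8.45
position: [0.4955, 0.0965, 0.033]
tool_rot: [-2.453, -1.963, 0.001]
ft_force: [0.2, -0.2, -0.5]
grip_width: 0.107
grip_force: 20.0
```

Call:
carry_out:
  steps:
    - [0,0,0,0,0,0.2,0]
    - [0,0,0,0,0,0.4,0]
    - [0,0,0,-0.16,-0.71,0.34,0]
    - [0,0,0,-0.32,-1.41,0.15,0]
    - [0,0,0,-0.46,-2.05,-0.16,0]
    - [0,0,0,-0.6,-2.65,-0.58,0]
    - [0,0,0,-0.71,-3.15,-1.1,0]
    - [0,0,0,-0.8,-3.55,-1.7,0]
    - [0,0,0,-0.8,-3.55,-1.7,0]
  squeeze: 4

```text
time: 9.35
position: [0.4877, 0.0594, 0.0151]
tool_rot: [-2.454, -1.961, 0.002]
ft_force: [0.5, -2.3, 2.1]
grip_width: 0.112
grip_force: 4.0
```

Call:
carry_out:
  steps:
    - [0,0,0,-0.07,-0.3,-0.66,0]
    - [0,0,0,-0.11,-0.49,-1.37,0]
    - [0,0,0,-0.12,-0.55,-1.8,0]
    - [0,0,0,-0.12,-0.55,-1.8,0]

```text
time: 9.75
position: [0.4863, 0.0554, -0.0029]
tool_rot: [-2.452, -1.962, 0.001]
ft_force: [-0.3, 0.1, -0.3]
grip_width: 0.118
grip_force: 4.0
```

Run:
```python
from bench import ctrl
from h import *
i=ctrl.get_image("side");np.savez("side4",**i);s=ctrl.get_state();print(s["position"],s["ft_force"],s["grip_width"])
x,y=240,150
cv2.imwrite("pics/g0.png",cv2.resize(i["pixels"][y:y+90,x:x+110,::-1],(660,540),interpolation=2))
```

```text
[ 0.48654823  0.05569516 -0.00252723] [-0.57977428 -0.26670481 -0.17181466] 0.10988835645285329
```

View pics/g0.png

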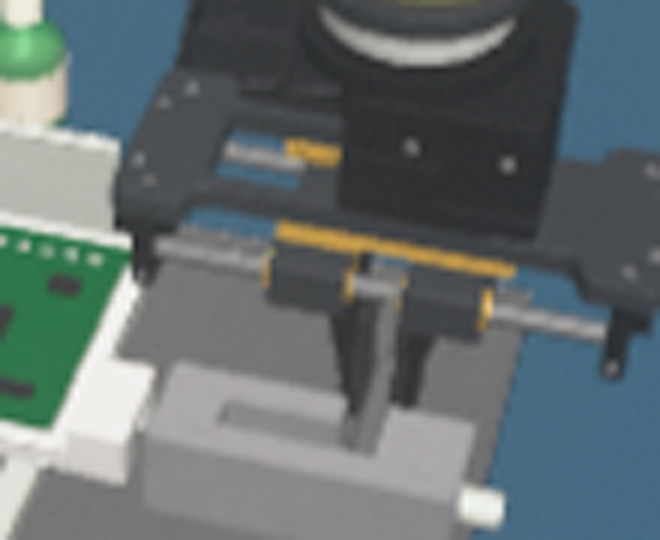

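Call:
carry_out:
  steps:
    - [0,0,0,0,0,0,0.3]
    - [0,0,0,0,0,0,0.3]
    - [0,0,0,0,0,0,0.3]
    - [0,0,0,0,0,0,0.3]
    - [0,0,0,0,0,2,0.3]
    - [0,0,0,0,0,5,0.3]
    - [0,0,0,0,0,8,0]
    - [0,0,0,0,0,8,0]
    - [0,0,0,0,0,8,0]
    - [0,0,0,0,0,8,0]
    - [0,0,0,0,0,8,0]

```text
time: 10.9
position: [0.486, 0.0553, 0.0768]
tool_rot: [-2.452, -1.962, 0.003]
ft_force: [0.5, -0.5, -0.4]
grip_width: 0.018
grip_force: 0.0
```

Run:
```python
from bench import ctrl
from h import *
i=ctrl.get_image("side");np.savez("side5",**i);s=ctrl.get_state();print(s["position"],s["ft_force"],s["grip_width"])
x,y=240,150
cv2.imwrite("pics/g1.png",cv2.resize(i["pixels"][y:y+90,x:x+110,::-1],(660,540),interpolation=2))
th=np.radians(-12.67);R=np.array([[np.cos(th),-np.sin(th)],[np.sin(th),np.cos(th)]]);c=np.array([.5796,.0779])
for r in((-85,0,.03),(-85,-20,.03),(-85,-52,.03),(-85,-52,.035)):
    print(r,((proj(i,[*(R@np.array(r[:2])/1000+c),r[2]])-[x,y])*6).round())
```

```text
[0.4860939  0.05536031 0.07689619] [-0.92095921  0.25033719  0.15333262] 0.008200132046909002
(-85, 0, 0.03) [349. 468.]
(-85, -20, 0.03) [361. 430.]
(-85, -52, 0.03) [379. 372.]
(-85, -52, 0.035) [380. 363.]
```

View pics/g1.png

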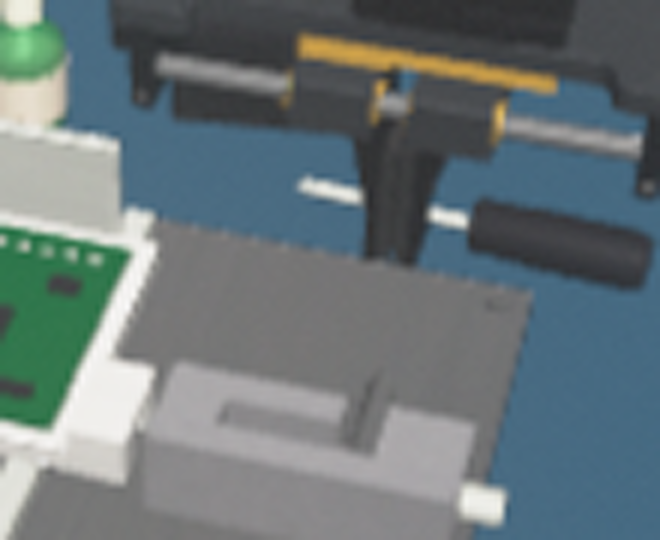

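Call:
carry_out:
  steps:
    - [0,0,0,0,0,-3,0]
    - [0,0,0,0,0,-5.5,0]
    - [0,0,0,0,0,-6.2,0]
    - [0,0,0,0,0,-6.4,0]
    - [0,0,0,0,0,-6.5,0]

```text
time: 11.45
position: [0.4875, 0.0556, 0.0134]
tool_rot: [2.453, 1.963, 0.001]
ft_force: [1.2, 0.1, 0.4]
grip_width: 0.008
grip_force: 0.0
```

Call:
carry_out:
  steps:
    - [0,0,0,0,0,-0.1,0]
    - [0,0,0,0,0,-0.2,0]
    - [0,0,0,0,0,-0.3,0]
    - [0,0,0,0,0,-0.3,0]

```text
time: 11.85
position: [0.4872, 0.0552, 0.0102]
tool_rot: [2.453, 1.962, 0.0]
ft_force: [1.0, -0.6, 0.1]
grip_width: 0.004
grip_force: 0.0
```

Call:
carry_out:
  steps:
    - [0,0,0,0,0,-0.1,0]
    - [0,0,0,0,0,-0.2,0]
    - [0,0,0,0,0,-0.2,0]

```text
time: 12.15
position: [0.4869, 0.0553, 0.0078]
tool_rot: [-2.453, -1.963, 0.0]
ft_force: [0.2, 0.4, -0.7]
grip_width: 0.003
grip_force: 0.0
```

Call:
carry_out:
  steps:
    - [0,0,0,0,0,-0.1,0]
    - [0,0,0,0,0,-0.2,0]
    - [0,0,0,0,0,-0.2,0]

```text
time: 12.45
position: [0.4869, 0.0553, 0.0058]
tool_rot: [-2.453, -1.963, 0.0]
ft_force: [0.4, -0.2, 0.2]
grip_width: 0.007
grip_force: 0.0
```

Call:
carry_out:
  steps:
    - [0,0,0,0,0,-0.1,0]
    - [0,0,0,0,0,-0.2,0]
    - [0,0,0,0,0,-0.2,0]

```text
time: 12.75
position: [0.4869, 0.055, 0.0039]
tool_rot: [2.453, 1.962, -0.001]
ft_force: [-0.2, -0.3, 2.0]
grip_width: 0.004
grip_force: 0.8
```

Call:
carry_out:
  steps:
    - [0,0,0,0,0,-0.1,0]
    - [0,0,0,0,0,-0.2,0]
    - [0,0,0,0,0,-0.2,0]

```text
time: 13.05
position: [0.487, 0.0549, 0.0024]
tool_rot: [2.453, 1.962, -0.001]
ft_force: [-2.8, -2.4, 7.0]
grip_width: 0.009
grip_force: 3.6
```

Run:
```python
from bench import ctrl
from h import *
i=ctrl.get_image("side");np.savez("side6",**i);s=ctrl.get_state();print(s["position"],s["ft_force"],s["grip_width"])
a=dict(np.load("side5.npz"))
for k in(a,i):print(cv2.cvtColor(k["pixels"],cv2.COLOR_RGB2GRAY)[206:228,294:310])
```

```text
[0.48696679 0.05491643 0.00245531] [-2.28772219 -2.1139924   6.91910737] 0.0007675874113303688
[[117 119 118 117 118 117 118 116 116 117 118 116 115 116 117 116]
 [117 117 117 118 116 117 117 117 117 116 117 116 115 115 117 115]
 [117 118 117 117 118 118 117 117 117 117 117 116 115 116 114 117]
 [117 118 117 118 118 117 117 117 117 116 115 117 115 116 116 118]
 [118 118 118 117 116 118 118 117 117 117 117 115 116 117 117 117]
 [118 118 116 117 117 117 117 117 115 112 116 115 115 115 118 116]
 [118 117 117 118 115 116 116 115 109 111 118 116 116 116 116 117]
 [118 118 119 116 117 116 114 106 101 113 119 116 117 117 117 116]
 [121 118 118 116 116 117 111  93 103 116 116 114 116 117 117 117]
 [145 136 133 125 116 117 110  93 110 116 114 110 116 117 117 118]
 [168 161 160 144 115 113 105  99 113 116 112 108 116 117 117 116]
 [171 170 167 150 116 109  93 105 117 119 122 132 132 122 120 116]
 [169 167 161 134 116 109  94 110 119 118 133 163 158 148 145 141]
 [160 163 152 116 114 104 101 114 118 119 143 169 170 169 169 167]
 [142 147 138 111 112 101 106 117 116 126 161 169 169 170 170 170]

[... 1244 characters left out ...]
  72  84 103 110 122 121 116]
 [169 168 162 132 104  96  89  93  95  95 116 154 152 147 145 140]
 [159 163 153 116 117 111  96 107 113 117 142 169 168 168 169 167]
 [143 150 138 111 115 108 103 111 114 126 162 170 169 168 169 170]
 [136 133 124 111 112 101 106 113 113 131 168 169 170 169 168 169]
 [136 133 123 110 106  97 110 112 118 144 169 169 170 168 167 168]
 [135 133 122 108 101 102 112 112 126 162 171 169 168 168 168 168]
 [150 146 138 127 112 106 114 113 131 169 170 170 168 169 170 168]
 [168 164 165 157 145 137 132 126 144 169 170 170 169 169 171 170]
 [170 169 170 169 168 165 158 155 162 169 169 169 168 169 169 168]
 [170 169 169 168 168 169 168 170 170 170 168 168 167 168 168 168]]
```

Call:
carry_out:
  steps:
    - [0,0,0,0,0,4,0]
    - [0,0,0,0,0,8,0]
    - [0,0,0,0,0,11,0]
    - [0,0,0,3.2,-3.2,11,0]
    - [0,0,0,6.3,-6.4,11,0]
    - [0,0,0,9.4,-9.6,11,0]
    - [0,0,0,12.5,-12.8,11,0]
    - [0,0,0,12.5,-12.8,8,0]
    - [0,0,0,12.5,-12.8,5,0]
    - [0,0,0,12.5,-12.8,3,0]
    - [0,0,0,12.5,-12.8,2.4,0]
    - [0,0,0,12.5,-12.8,2.4,0]

```text
time: 14.3
position: [0.6114, -0.0723, 0.0251]
tool_rot: [-2.451, -1.962, 0.001]
ft_force: [0.4, 0.3, 0.3]
grip_width: 0.004
grip_force: 0.0
```

Call:
carry_out:
  steps:
    - [0,0,0,0.22,0.98,0,0]
    - [0,0,0,0.44,1.95,0,0]
    - [0,0,0,0.55,2.44,0,0]
    - [0,0,0,0.66,2.93,0,0]
    - [0,0,0,0.77,3.4,0,0]
    - [0,0,0,0.99,4.4,0,0]
    - [0,0,0,1.21,5.4,0,0]
    - [0,0,0,1.43,6.35,0,0]
    - [0,0,0,1.65,7.3,0,0]
    - [0,0,0,1.86,8.3,0,0]
    - [0,0,0,2.08,9.27,0,0]
    - [0,0,0,2.08,9.27,0,0]

```text
time: 15.5
position: [0.6326, 0.0235, 0.0259]
tool_rot: [-2.448, -1.965, -0.002]
ft_force: [-0.9, 0.4, 0.6]
grip_width: 0.006
grip_force: 0.0
```

Call:
carry_out:
  steps:
    - [0,0,0,0.06,0.29,0,0]
    - [0,0,0,0.13,0.59,0,0]
    - [0,0,0,0.18,0.78,0,0]
    - [0,0,0,0.18,0.78,0,0]

```text
time: 15.9
position: [0.6342, 0.0279, 0.0257]
tool_rot: [-2.453, -1.962, 0.001]
ft_force: [0.4, -0.7, 0.0]
grip_width: 0.005
grip_force: 0.3
```

Call:
carry_out:
  steps:
    - [0,0,0,0.04,0.2,0,0]
    - [0,0,0,0.08,0.39,0,0]
    - [0,0,0,0.08,0.39,0,0]

```text
time: 16.2
position: [0.6353, 0.0316, 0.0258]
tool_rot: [2.453, 1.963, -0.001]
ft_force: [-1.1, -1.5, -1.3]
grip_width: 0.005
grip_force: 0.8
```

Call:
carry_out:
  steps:
    - [0,0,0,0.04,0.2,0,0]
    - [0,0,0,0.08,0.39,0,0]
    - [0,0,0,0.08,0.39,0,0]

```text
time: 16.5
position: [0.6352, 0.0315, 0.0258]
tool_rot: [2.453, 1.959, -0.009]
ft_force: [-3.5, -7.9, 2.0]
grip_width: 0.006
grip_force: 4.1
```

Run:
```python
from bench import ctrl
from h import *
i=ctrl.get_image("side");np.savez("side7",**i);s=ctrl.get_state();print(s["position"],s["ft_force"])
th=np.radians(-12.67);R=np.array([[np.cos(th),-np.sin(th)],[np.sin(th),np.cos(th)]]);c=np.array([.5796,.0779])
print(R.T@(s["position"][:2]-c)*1000)
x,y=175,150
cv2.imwrite("pics/i0.png",cv2.resize(i["pixels"][y:y+130,x:x+160,::-1],(720,585),interpolation=2))
```

```text
[0.635245   0.03154344 0.02585271] [-3.50910796 -7.2632814   3.35034472]
[ 64.45765659 -33.0228382 ]
```

View pics/i0.png

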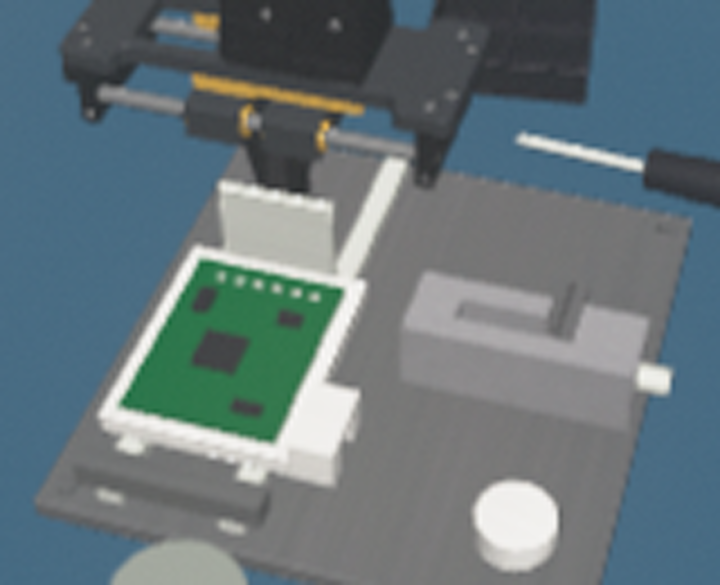

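Run:
```python
from h import *
i=dict(np.load("side7.npz"))
th=np.radians(-12.67);R=np.array([[np.cos(th),-np.sin(th)],[np.sin(th),np.cos(th)]]);c=np.array([.5796,.0779])
f=lambda r:((proj(i,[*(R@np.array(r[:2])/1000+c),r[2]/1000])-[175,150]+.4)*4.5).round()
for d in(0,60,70,75,80):print(d,f((65,-99.4+d,80)),"lug corner",f((-4,19+d,44)))
```

```text
0 [325.  96.] lug corner [385. 326.]
60 [287. 167.] lug corner [346. 416.]
70 [281. 180.] lug corner [340. 432.]
75 [277. 186.] lug corner [336. 441.]
80 [274. 192.] lug corner [333. 449.]
```

Call:
carry_out:
  steps:
    - [0,0,0,0.04,0.2,0,0]
    - [0,0,0,0.08,0.39,0,0]
    - [0,0,0,0.08,0.39,0,0]
    - [0,0,0,0.08,0.39,0,0]

```text
time: 16.95
position: [0.6351, 0.0314, 0.0259]
tool_rot: [2.454, 1.954, -0.016]
ft_force: [-8.1, -14.0, 5.9]
grip_width: 0.004
grip_force: 7.2
```

Call:
carry_out:
  steps:
    - [0,0,0,-0.2,-0.9,0,0]
    - [0,0,0,-0.5,-2.2,0,0]
    - [0,0,0,-1,-4.4,0,0]
    - [0,0,0,-1,-4.4,4,0]
    - [0,0,0,-1,-4.4,8,0]
    - [0,0,0,-1,-4.4,12,0]
    - [0,0,0,-1,-4.4,12,0]

```text
time: 17.65
position: [0.6314, -0.0032, 0.153]
tool_rot: [2.447, 1.959, 0.016]
ft_force: [0.5, -0.2, 0.4]
grip_width: 0.005
grip_force: 0.0
```

Run:
```python
from bench import ctrl
from h import *
i=ctrl.get_image("side");a=dict(np.load("side7.npz"));s=ctrl.get_state();print(s["time"],s["position"],s["ft_force"])
d=np.abs(i["pixels"].astype(int)-a["pixels"]).max(2)
print("changed px over board/housing area",(d[205:285,180:330]>25).sum())
b=dict(np.load("side5.npz"));d=np.abs(i["pixels"].astype(int)-b["pixels"]).max(2)
print("handle area vs parked view",(d[210:240,288:325]>25).sum())
o=dict(np.load("side0.npz"));d=np.abs(i["pixels"].astype(int)-o["pixels"]).max(2)
print("bystanders",[(d[y:Y,x:X]>30).sum() for x,y,X,Y in((195,270,235,306),(238,302,308,322),(278,256,302,278),(288,178,350,198))])
```

```text
17.7 [ 0.62964669 -0.00354262  0.1497898 ] [-0.00955786  0.56823267  0.03234471]
changed px over board/housing area 3
handle area vs parked view 1
bystanders [np.int64(0), np.int64(0), np.int64(0), np.int64(0)]
```

Carriage and pin haven't moved since the last check and the bystanders are where they started, so I'm handing in.

```bash
python3 -c "
from bench import ctrl
print(ctrl.close_job())"
```

```text
the job is handed in; nothing more can be done
None
```

The job is handed in at 17.7 s: the pin is parked with its handle lying in the side notch, the carriage is against the end stop (it stalled there at about 16 N, 80 mm by the camera), and the spool, tweezers, tin and driver show no change in the side view (flux and tray were not compared).

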